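Sort the column and the bridge arch into their nursery bins

TASK

Tidy two of the plain wooden blocks by shape: stand the tall round column on its end inside the tilting bin, and stand the larger of the two arches on its two legs inside the flat open tray. Do not tip the tilting bin while you do it.

Things in the scene. Friction and masses are not known exactly. Their poses are not given: they have to be found in the camera images.
- tall_cylinder: Plain wooden round column, 40 mm in diameter and 80 mm tall, about 70 g, standing on end on the shelf top. Origin at the centre of its underside, z up along its axis. (A short cylinder, 40 mm in diameter and only 35 mm tall, of the same wood is a bystander.)
- big_arch: The larger arch block, plain wood, about 80 g: 100 mm long (x), 32 mm thick (y, flat faces), 50 mm high (z), standing on two 20 mm wide legs either side of a half-round opening of 30 mm radius; solid from 30 to 50 mm height at mid-length. Origin at the centre of its underside, between the legs. (The small arch, 60 mm long and 30 mm high, same wood, is a bystander.)
- bin_floor (a point): Centre of the inner floor of the tilting bin: a square plank box on a pivot pin between two cheeks. x, y along its sides (144 mm each inside), z up. Floor 30 mm above the shelf top, 8 mm walls up to 82 mm, cheeks outside the y sides up to 85 mm; rounded lip along the front (-x) rim up to 90 mm. A spring holds it level; over 7 N down on the lip tips it. Its base is fixed.
- tray_floor (a point): Centre of the inner floor of the flat open plywood tray, fixed to the shelf top; x along its longer sides, z up. Inside 154 mm (x) by 134 mm (y); floor 8 mm above the shelf top, walls 8 mm thick up to 45 mm above the shelf top.
Mind the look-alikes: they are no part of the job. Leave any purple or white look-alike of the big_arch alone.

How it is judged (in metres and radians):
At the end, for the whole second after the job is handed in: The tall column stands on the floor of the tilting bin and the larger arch stands on its legs on the floor of the tray, each within 10 degrees of upright, within 10 mm of floor height and at rest, and the bin is level within 6 degrees (x of tall_cylinder in the frame of bin_floor between -0.06 and 0.06 m and y of tall_cylinder in the frame of bin_floor between -0.06 and 0.06 m and z of tall_cylinder in the frame of bin_floor between -0.01 and 0.01 m and angle between each of tall_cylinder, big_arch's own z axis and vertical below 0.18 rad and x of big_arch in the frame of tray_floor between -0.065 and 0.065 m and y of big_arch in the frame of tray_floor between -0.06 and 0.06 m and z of big_arch in the frame of tray_floor between -0.01 and 0.01 m and angle between bin_floor's own z axis and vertical below 0.1 rad and linear speed of each of tall_cylinder, big_arch below 0.03 m/s); the robot touches nothing.
It fails at once if the tilting bin is tipped by more than 17 degrees (angle between bin_floor's own z axis and vertical above 0.3 rad).
It also fails if it takes over 58 s, if anything falls off the work surface, if the arm or the gripper's body presses on something with over 40 N, if the wrist force passes 120 N, or if a joint passes its speed limit or range.

ROBOT

A 6-joint arm with a two-finger parallel gripper is mounted at the origin on the work surface. World frame = base frame: x ahead of the robot, y to its left, z up, the work surface at z = 0. Lengths are in mm, angles in rad, forces in N, time in s.
With the tool pointing down it reaches from about 350 to 775 mm from the base axis. Payload 7.3 kg.
Tool frame: the origin (TCP) lies on the front face of the gripper's body, between the roots of the fingers; the fingertips stand 66 mm ahead of it and the grasp point (between the pads) lies 47 mm ahead of it (bot.tip_extent is the distance from the TCP to the fingertips, in mm); z points along the fingers, y is the line along which they close (so a half turn about z gives the same grasp; the last joint's range is limited). The gripper opens to 92 mm and grips with 3 to 60 N. Pads are 19 mm wide; open, the fingers measure 130 mm over their backs; the gripper's body (75 mm by 190 mm) begins 47 mm behind the grasp point.
Start: joints at [1.132, 0.342, 1.524, -0, 1.275, -0.146], TCP at [151.515, 502.675, 292.241] pointing down, gripper open.
Joint ranges: [-2.53, 2.53], [-0.77, 2.02], [0.04, 2.7], [-1, 4.14], [0.28, 2.66], [-3.11, 3.11]. Speed limits (rad/s): [2.57, 2.57, 3.14, 3.14, 3.14, 3.14].

INTERFACE

Orientations are given as [roll, pitch, yaw] about the fixed x, y, z axes, in that order (R = Rz(yaw) Ry(pitch) Rx(roll)).
In Python, from plant import readout, viewer, order, bot gives the robot as it stands.
- The arm moves only by the shell command python3 -m creep 'ROWS'. ROWS is text: rows parted by semicolons, each of 7 numbers parted by spaces: the shift along the world's x, y, z in m, then the turn, a rotation vector about the world's x, y, z in rad, then the opening in per cent of the stroke, from 0 (shut) to 100 (fully open). A call has 1 to 8 rows; each row shifts and turns the commanded pose from where the row before left it; what a row does not reach is not made up. A row lasts 1/12 s, in which the tool goes at most 41.7 mm and 7.16 degrees, less where a joint would pass 70% of its speed; a pose out of reach is approached as far as the arm can. A call is refused whole if a number of a shift passes 0.0417 or a number of a turn 0.125, either way. A call with a gripper value outside its range is refused whole. The fingers move at their own pace and stop on an object; the grip force is fixed at half the most. Time passes only in rows, so rows that do not move let the fingers close. It gives the time, the measured TCP pose, the force, the opening and the grip force at its end, in the units of the state.
- readout.get_obs(): the state, without advancing time (a new reading comes with each control period).
- viewer.capture(name): name is "scene" or "side" or "wrist"; returns the picture (400x640x3 uint8, red, green, blue); there is no depth.
- viewer.camera_info(name): a dict with "fx", "fy", "cx", "cy" (pixels), "origin" and "rotation" of the camera in the world. Camera axes: x right, y up, looking along -z (the intrinsics and any distortion apply to the point x, -y, -z); pixel columns grow to the right and rows downward; lengths in mm; the calibration is good to about 2 mm. A picture is of the moment at which its call begins: read the wrist's pose just before it. camera_info takes no time and is no camera call; for the wrist camera it gives the pose at the moment of the call.
- order.close_job(): hands the job in; it is judged then, once.
The state is a dict: "time": time; "joint_positions": joint angles; "dq": joint speeds; "tau": joint torques, N m; "tool_pos": TCP position; "tcp_rot": TCP orientation; "contact_force": force on the tool from outside, world axes, zero at the start; "moment": the same for the moment, N m; "grip_width": finger opening in mm; "finger_force": force on a finger pad.
Only numpy, scipy, OpenCV 4.12 (cv2) and the standard library are available. Lean on these libraries where they do the work, as an engineer would, in place of code of your own. Each camera call takes 0.05 s, during which the arm holds its last target. There are 200 camera calls.

## Working session

There is one attempt and no reset: what is moved stays moved. The work goes in short steps, Python scripts to look and compute and a shell command to move; the robot and the scene stay as the last step left them, time stands still between calls to the robot, and variables do not carry over. Pictures are saved under pics/ and viewed, at most 13 in all, crops included, and the job is handed in when it is done.

```bash
mkdir -p pics; ls; python3 - <<'E'
from plant import readout, viewer, order, bot
import cv2
o=readout.get_obs();print(o)
for n in ("scene","side","wrist"):
    cv2.imwrite(f"pics/{n}0.png",viewer.capture(n)[:,:,::-1]);print(n,viewer.camera_info(n))
E
```

```text
pics
{'time': 0.0, 'joint_positions': array([ 1.13198839e+00,  3.42765710e-01,  1.52504717e+00, -3.55638429e-05,
        1.27540882e+00, -1.46030362e-01]), 'dq': array([-0.00147045,  0.00021829,  0.00053511,  0.00066827, -0.00028042,
        0.00125091]), 'tau': array([ 8.24990402e-04, -4.31253183e+01, -2.44219369e+01,  7.18711456e-02,
        5.60132798e-02, -1.25544102e-04]), 'tool_pos': array([151.38633075, 502.36522338, 291.51205449]), 'tcp_rot': array([-3.13997600e+00, -2.03400196e-04,  2.84882530e+00]), 'contact_force': array([-0.13129445,  0.24462996,  0.53512908]), 'moment': array([ 0.04006145,  0.03527078, -0.01079324]), 'finger_force': 0.0, 'grip_width': 91.79874481210213}
scene {'fx': 509.3597702235533, 'fy': 509.3597702235533, 'cx': 320.6777695000993, 'cy': 195.61625238879094, 'origin': array([1432.77715116,  184.37797079, 1019.26939996]), 'rotation': array([0.7696539 , 0.0072989 , 1.76275156])}
side {'fx': 383.47290379938613, 'fy': 383.47290379938613, 'cx': 324.3824537473702, 'cy': 197.45633564228123, 'origin': array([ 355.56586708, -704.72367841,  735.67600143]), 'rotation': array([ 0.82672008,  0.02101384, -0.28050818])}
wrist {'fx': 349.78245884314236, 'fy': 349.78245884314236, 'cx': 315.9553052094994, 'cy': 195.87220647330338, 'origin': array([ 71.71602602, 527.00116614, 384.31156072]), 'rotation': array([-3.12518836e-01, -2.92079735e-04,  1.27830183e+00])}
```

View pics/scene0.png

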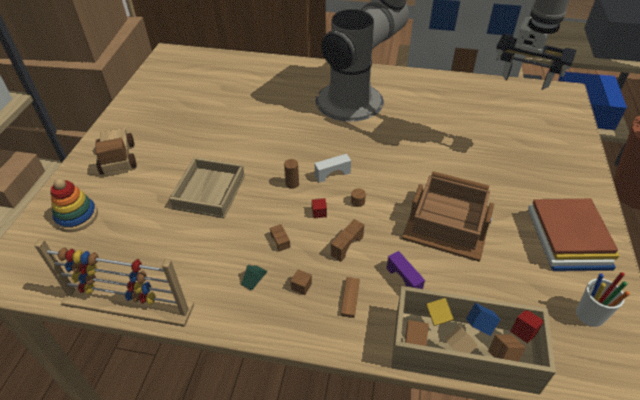

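View pics/side0.png

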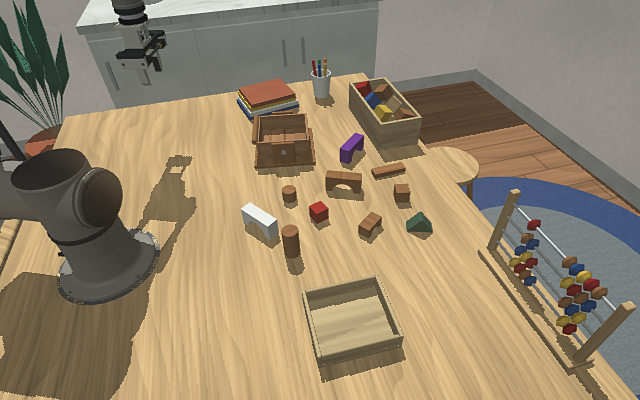

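Scene image candidates:
- **Column:** tall cylinder at (291,174); the look-alike is the short cylinder at (358,198).
- **Arch:** plain brown large arch at (347,240); look-alikes are the small arch (280,238), purple (405,270) and white (333,167).

I choose the column at (291,174) and the arch at (347,240), and check both in a close crop.

```bash
python3 - <<'E'
import cv2,numpy as np
s=cv2.imread("pics/scene0.png");d=cv2.imread("pics/side0.png")
R=lambda i,x,y,w,h,k:cv2.resize(i[y:y+h,x:x+w],None,fx=k,fy=k,interpolation=cv2.INTER_CUBIC)
cv2.imwrite("pics/c1.png",R(s,160,140,360-20,120,2.35))   # not viewed alone
a=R(s,160,145,200,120,4);b=R(d,230,165,200,30*4,4)[:,:]
a=a[:300+180];
cv2.imwrite("pics/cA.png",a)
c=R(d,235,105,170,150,4);cv2.imwrite("pics/cB.png",c)
e=R(s,310,160,190,105,4);cv2.imwrite("pics/cC.png",e)
E
```

```text
(no output)
```

View pics/cA.png

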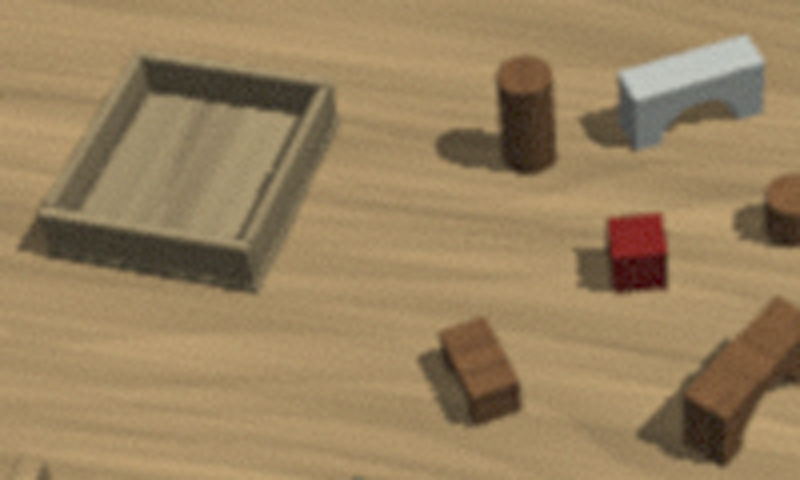

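View pics/cB.png

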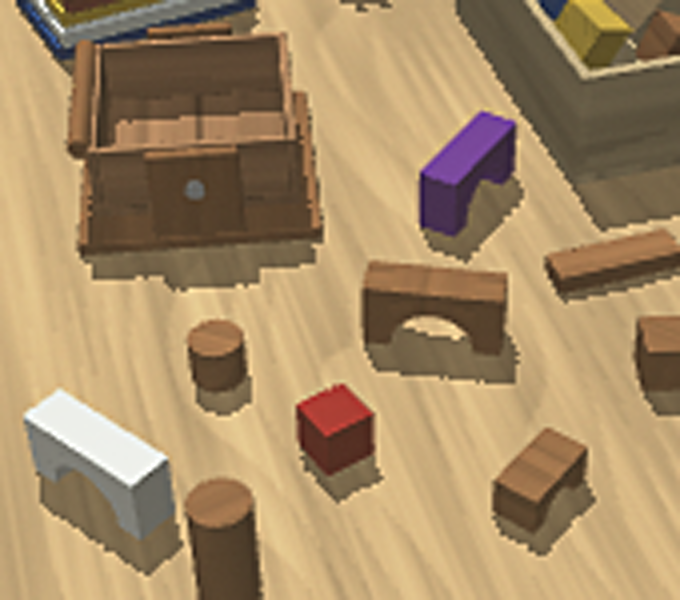

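View pics/cC.png

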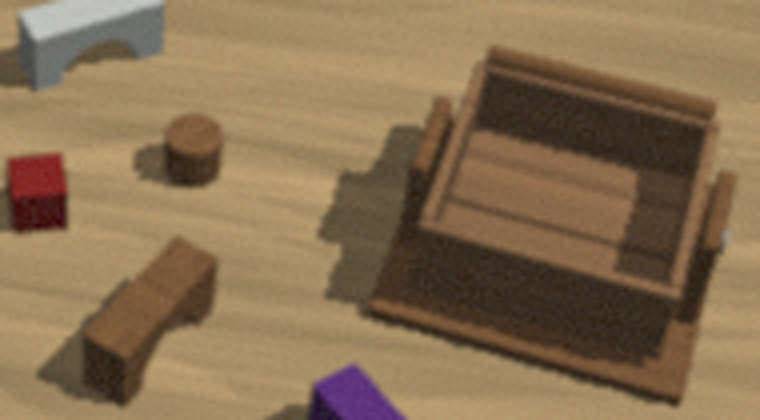

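The crops confirm both choices. The plain arch is about twice the small arch's length, and the tall column is clearly taller than the short one. The bin's lip is on the robot side, at scene (432,172)–(489,186).

```bash
cat > h.py <<'E'
from plant import readout, viewer, order, bot
import numpy as np
from scipy.spatial.transform import Rotation as Ro
def ray(ci,u,v,z):
    R=Ro.from_euler('xyz',ci['rotation']).as_matrix()
    d=R@np.array([(u-ci['cx'])/ci['fx'],-(v-ci['cy'])/ci['fy'],-1])
    o=np.array(ci['origin']); return (o+d*(z-o[2])/d[2])[:2]
def proj(ci,p):
    R=Ro.from_euler('xyz',ci['rotation']).as_matrix()
    q=R.T@(np.array(p,float)-ci['origin']); return np.array([ci['cx']+ci['fx']*q[0]/-q[2],ci['cy']+ci['fy']*q[1]/q[2]])
E
python3 - <<'E'
from h import *
S=viewer.camera_info("scene");D=viewer.camera_info("side")
def pr(n,ci,pts,z):
    P=np.array([ray(ci,u,v,z) for u,v in pts]);print(n,P.round().tolist(),'c',P.mean(0).round(1))
    if len(P)==4:
        for i,j in((0,1),(1,2)):
            e=P[j]-P[i]; print('   edge',np.linalg.norm(e).round(),np.degrees(np.arctan2(e[1],e[0])).round(1))
pr('col',S,[(291.2,164.2)],80);pr('colD',D,[(290.2,230.7)],80)
pr('tray',S,[(195.75,159.25),(243.25,166.75),(222,205.75),(170.5,198)],45)
pr('arch',S,[(355,219.5),(364.25,225),(341.25,248.75),(331.5,241.5)],50)
pr('archD',D,[(327,170.5),(361.75,172.5),(361.5,179.5),(326.25,177.5)],50)
pr('bin',S,[(415.5,215.5),(480,234.5),(489,191.75),(430.5,177.5)],82)
pr('binD',D,[(306.75,113.75),(308.75,142.5),(258.75,142.5),(260,116)],82)
pr('lip',S,[(432.5,172),(489,186.25)],90)
E
```

```text
col [[438.0, -98.0]] c [438.1 -98. ]
colD [[433.0, -102.0]] c [ 432.6 -101.8]
tray [[431.0, -383.0], [436.0, -239.0], [591.0, -250.0], [589.0, -394.0]] c [ 511.9 -316.3]
   edge 144.0 87.8
   edge 155.0 -3.8
arch [[579.0, 100.0], [593.0, 125.0], [678.0, 81.0], [660.0, 54.0]] c [627.4  89.9]
   edge 29.0 61.3
   edge 96.0 -27.6
archD [[587.0, 122.0], [678.0, 84.0], [667.0, 55.0], [576.0, 93.0]] c [626.7  88.5]
   edge 99.0 -22.8
   edge 31.0 -111.4
bin [[567.0, 247.0], [599.0, 402.0], [449.0, 427.0], [424.0, 277.0]] c [509.7 338.4]
   edge 158.0 78.0
   edge 152.0 170.2
binD [[596.0, 392.0], [561.0, 228.0], [418.0, 274.0], [446.0, 426.0]] c [505.6 330. ]
   edge 167.0 -102.1
   edge 150.0 162.2
lip [[410.0, 281.0], [437.0, 426.0]] c [423.6 353.5]
```

```bash
python3 -m creep '0.03 -0.026 -0.003 0 0 -0.01 60;0.03 -0.026 -0.003 0 0 -0.01 60;0.03 -0.026 -0.003 0 0 -0.01 60;0.03 -0.026 -0.003 0 0 -0.01 60;0.03 -0.026 -0.003 0 0 -0.01 60;0.03 -0.026 -0.003 0 0 -0.01 60;0.03 -0.026 -0.003 0 0 -0.01 60;0.03 -0.026 -0.003 0 0 -0.01 60' && python3 -m creep '0.03 -0.026 -0.003 0 0 -0.01 60;0.03 -0.026 -0.003 0 0 -0.01 60;0.03 -0.026 -0.003 0 0 -0.01 60;0.03 -0.026 -0.003 0 0 -0.01 60;0.03 -0.026 -0.003 0 0 -0.01 60;0.03 -0.026 -0.003 0 0 -0.01 60;0.02 -0.020 -0.003 0 0 -0.01 60;0 0 0 0 0 0 60'
python3 - <<'E'
from h import *
import cv2
o=readout.get_obs();print(o['tool_pos'],o['tcp_rot'],o['time'],o['grip_width']);ci=viewer.camera_info("wrist");print(ci['origin'],ci['rotation'])
im=viewer.capture("wrist")[:,:,::-1];cv2.imwrite("pics/w1.png",im)
c,s=np.cos(np.radians(-25.5)),np.sin(np.radians(-25.5))
for a in(-50,50):
  for b in (-16,16):print(proj(ci,[627+a*c-b*s,89+a*s+b*c,50]).round(1))
E
```

```text
time: 0.82
tool_pos: [392.6, 293.1, 268.0]
tcp_rot: [-3.142, -0.0, 2.768]
contact_force: [1.6, 0.5, -0.0]
grip_width: 55.2
finger_force: 0.0
time: 1.48
tool_pos: [594.5, 114.3, 245.6]
tcp_rot: [-3.14, 0.001, 2.694]
contact_force: [-1.0, -0.8, 0.3]
grip_width: 54.8
finger_force: 0.0
[594.50813202 114.25266211 245.60581801] [-3.14026342e+00  6.70229174e-04  2.69362668e+00] 1.4833 54.810836985115685
[519.46842945 150.96888848 338.14834559] [-3.13167594e-01 -1.22063440e-05  1.12312971e+00]
[286. 174.]
[323.7 173.9]
[289.1 277.6]
[323.2 277.5]
```

View pics/w1.png

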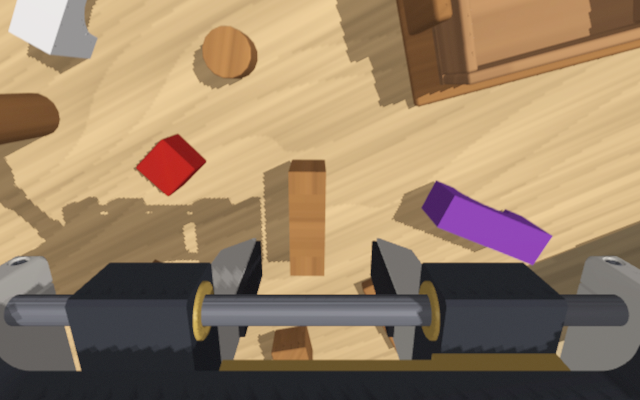

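The wrist view shows the arch's top face with corners (289,173), (326,173), (325,275) and (290,275), very close to my prediction. There is clearance on both sides.

```bash
python3 - <<'E'
from h import *
ci=viewer.camera_info("wrist");P=np.array([ray(ci,u,v,50) for u,v in [(289,173),(326,173),(325,275),(290,275)]])
c=P.mean(0);e=P[2:].mean(0)-P[:2].mean(0);print(P.round(1),c,np.linalg.norm(e),np.degrees(np.arctan2(e[1],e[0])))
o=readout.get_obs();y=o['tcp_rot'][2];print(o['tool_pos'],np.degrees(np.arctan2(-np.cos(y),np.sin(y))), c-o['tool_pos'][:2])
E
```

```text
[[573.3 101. ]
 [586.8 129.4]
 [675.3  87. ]
 [661.1  57.5]] [624.11267762  93.70836606] 98.07176774730173 -25.995693295912897
[592.69008994 116.33968983 245.83260584] 64.41300683423468 [ 31.42258767 -22.63132377]
```

```bash
python3 -m creep '0.017 -0.0135 0 0 0 0 60;0.0165 -0.013 0 0 0 0 60;0 0 -0.03 0 0 0 60;0 0 -0.03 0 0 0 60;0 0 -0.03 0 0 0 60;0 0 -0.02 0 0 0 60;0 0 -0.02 0 0 0 60;0 0 -0.01 0 0 0 60' && python3 -m creep '0 0 -0.01 0 0 0 60;0 0 -0.009 0 0 0 60;0 0 0 0 0 0 60;0 0 0 0 0 0 60;0 0 0 0 0 0 0;0 0 0 0 0 0 0;0 0 0 0 0 0 0;0 0 0 0 0 0 0' && python3 -m creep '0 0 0 0 0 0 0;0 0 0 0 0 0 0;0 0 0 0 0 0 0;0 0 0.01 0 0 0 0;0 0 0.02 0 0 0 0;0 0 0.03 0 0 0 0;0 0 0.03 0 0 0 0;0 0 0 0 0 0 0'
```

```text
time: 2.2
tool_pos: [623.0, 93.3, 104.6]
tcp_rot: [-3.14, -0.004, 2.7]
contact_force: [-0.9, 0.5, -0.1]
grip_width: 54.9
finger_force: 0.0
time: 2.87
tool_pos: [625.3, 92.1, 88.9]
tcp_rot: [3.141, 0.001, 2.699]
contact_force: [0.4, -0.2, -0.1]
grip_width: 33.1
finger_force: 0.2
time: 3.53
tool_pos: [627.6, 92.4, 185.1]
tcp_rot: [3.137, 0.009, 2.699]
contact_force: [1.3, 0.4, -0.3]
grip_width: 31.7
finger_force: 30.0
```

```bash
python3 -m creep '-0.009 -0.034 0.003 0 0 0.033 0;-0.009 -0.034 0.003 0 0 0.033 0;-0.009 -0.034 0.003 0 0 0.033 0;-0.009 -0.034 0.003 0 0 0.033 0;-0.009 -0.034 0.003 0 0 0.033 0;-0.009 -0.034 0.003 0 0 0.033 0;-0.009 -0.034 0.003 0 0 0.033 0;-0.009 -0.034 0.003 0 0 0.033 0' && python3 -m creep '-0.01 -0.034 0 0 0 0.033 0;-0.01 -0.034 0 0 0 0.033 0;-0.01 -0.034 0 0 0 0.033 0;-0.011 -0.034 0 0 0 0.033 0;0 0 0 0 0 0 0;0 0 0 0 0 0 0;0 0 0 0 0 0 0;0 0 0 0 0 0 0'
python3 - <<'E'
from h import *
import cv2
ci=viewer.camera_info("wrist");print(ci)
im=viewer.capture("wrist")[:,:,::-1];s=viewer.capture("scene")[:,:,::-1]
k=lambda i:cv2.resize(i,None,fx=1,fy=1)
out=np.vstack([im[:,:][:330],cv2.resize(s[120:240,140:340],(450,270),interpolation=2)] if 0 else [im[:320],np.pad(cv2.resize(s[120:240,140:340],(450,270),interpolation=2),((0,0),(0,190),(0,0)))])
cv2.imwrite("pics/w2.png",out)
E
```

```text
time: 4.2
tool_pos: [552.2, -181.2, 202.5]
tcp_rot: [3.141, -0.0, 2.964]
contact_force: [-0.2, -0.9, -0.6]
grip_width: 31.9
finger_force: 30.0
time: 4.87
tool_pos: [512.4, -314.5, 202.1]
tcp_rot: [3.141, -0.0, 3.096]
contact_force: [0.4, 0.6, -0.1]
grip_width: 31.2
finger_force: 30.0
{'fx': 349.78245884314236, 'fy': 349.78245884314236, 'cx': 315.9553052094994, 'cy': 195.87220647330338, 'origin': array([ 429.13446657, -310.54748456,  294.76566425]), 'rotation': array([-0.31273306, -0.00230496,  1.5252401 ])}
```

View pics/w2.png

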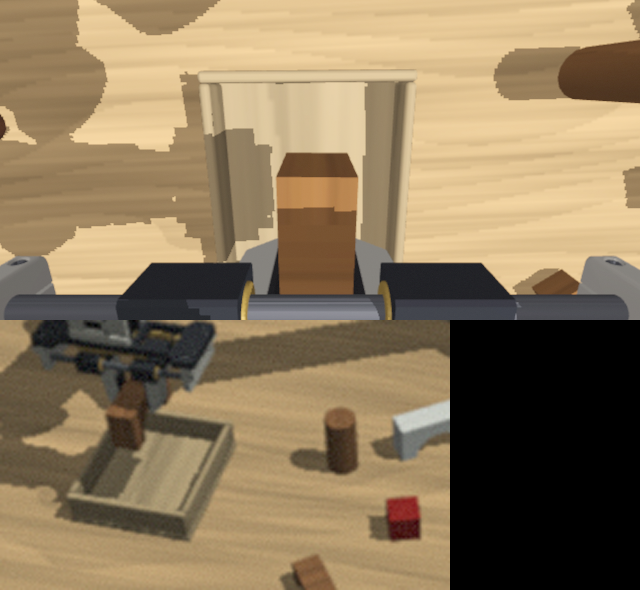

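The arch is held upright above the tray. The tray's far rim runs from (199,72) to (416,72), with side walls on either side of the arch.

```bash
python3 - <<'E'
from h import *
ci=viewer.camera_info("wrist");a=ray(ci,199,71,45);b=ray(ci,416,71,45)
P=[ray(ci,*p,45) for p in((228,263),(402,263))]
m=(a+b)/2;e=b-a;d=np.array([e[1],-e[0]])/np.linalg.norm(e);print(a,b,P,np.linalg.norm(e),'centre',m+85*d,m-85*d)
o=readout.get_obs();print(o['tool_pos'])
print([ray(ci,*p,o['tool_pos'][2]-38.5) for p in((277,178),(357,178))])
E
```

```text
[ 418.34325441 -388.26516182] [ 424.8683335  -242.35923122] [array([ 563.32014893, -386.45018449]), array([ 569.696623  , -247.29600615])] 146.05176219521542 centre [ 506.52092209 -319.10969758] [ 336.69066582 -311.51469546]
[ 512.53668089 -314.43562554  202.29352956]
[array([ 463.74624651, -326.87548934]), array([ 465.14874035, -295.90696938])]
```

```bash
python3 -m creep '-0.005 -0.004 -0.01 0 0 0 0;0 0 -0.03 0 0 0 0;0 0 -0.03 0 0 0 0;0 0 -0.015 0 0 0 0;0 0 -0.008 0 0 0 0;0 0 -0.006 0 0 0 0;0 0 0 0 0 0 0;0 0 0 0 0 0 0' && python3 -m creep '0 0 -0.002 0 0 0 0;0 0 -0.002 0 0 0 0;0 0 -0.002 0 0 0 0;0 0 0 0 0 0 0;0 0 0 0 0 0 0'
```

```text
time: 5.63
tool_pos: [507.6, -319.8, 104.1]
tcp_rot: [-3.141, 0.001, 3.095]
contact_force: [-0.3, 0.5, -1.4]
grip_width: 31.8
finger_force: 30.0
time: 6.05
tool_pos: [507.0, -319.8, 97.3]
tcp_rot: [3.142, 0.0, 3.095]
contact_force: [-0.3, 0.7, -0.2]
grip_width: 31.8
finger_force: 30.0
```

```bash
python3 -m creep '0 0 -0.001 0 0 0 0;0 0 0 0 0 0 60;0 0 0 0 0 0 60;0 0 0 0 0 0 60;0 0 0 0 0 0 60;0 0 0.01 0 0 0 60;0 0 0.02 0 0 0 60;0 0 0.03 0 0 0 60' && python3 -m creep '0 0 0.035 0 0 0 60;0 0 0.035 0 0 0 70;-0.015 0.03 0.01 0 0 -0.09 80;-0.015 0.03 0.01 0 0 -0.09 80;-0.015 0.03 0 0 0 -0.09 80;-0.015 0.03 0 0 0 -0.09 80;-0.015 0.03 0 0 0 -0.09 80;-0.015 0.03 0 0 0 -0.09 80' && python3 -m creep '-0.01 0.02 0 0 0 -0.09 80;0 0 0 0 0 0 80;0 0 0 0 0 0 80;0 0 0 0 0 0 80'
python3 - <<'E'
from h import *
import cv2
print(viewer.camera_info("wrist"))
im=viewer.capture("wrist")[:,:,::-1];s=viewer.capture("scene")[:,:,::-1]
cv2.imwrite("pics/w3.png",np.vstack([im[:320],np.pad(cv2.resize(s[120:240,140:340],(450,270),interpolation=2),((0,0),(0,190),(0,0)))]))
E
```

```text
time: 6.72
tool_pos: [506.0, -319.0, 155.1]
tcp_rot: [3.138, -0.004, 3.095]
contact_force: [0.2, 0.1, -0.1]
grip_width: 54.6
finger_force: 0.0
time: 7.38
tool_pos: [416.1, -138.5, 247.0]
tcp_rot: [3.141, 0.001, 2.55]
contact_force: [0.5, 0.0, 0.1]
grip_width: 73.6
finger_force: 0.0
time: 7.72
tool_pos: [407.7, -120.4, 247.0]
tcp_rot: [3.141, 0.002, 2.466]
contact_force: [1.1, -0.4, -0.7]
grip_width: 73.6
finger_force: 0.0
{'fx': 349.78245884314236, 'fy': 349.78245884314236, 'cx': 315.9553052094994, 'cy': 195.87220647330338, 'origin': array([342.5858628 , -67.60358969, 339.40442018]), 'rotation': array([-0.31426125, -0.00142699,  0.89593197])}
```

View pics/w3.png

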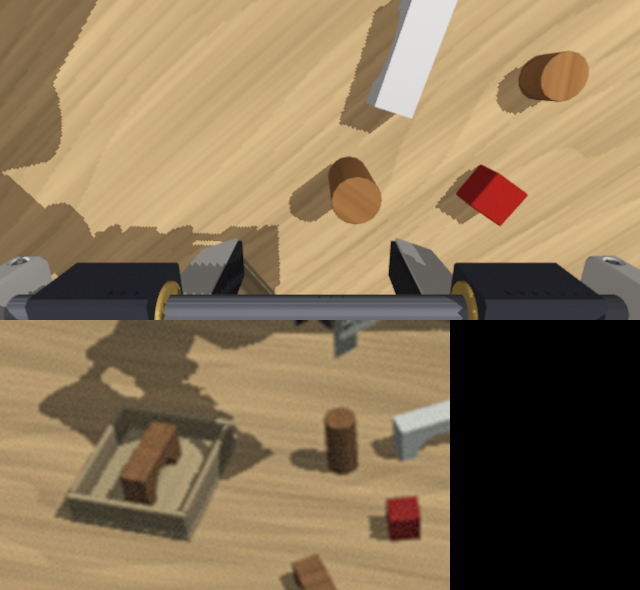

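The arch now stands on its legs in the tray. The column's top face is centred at (355,193) in the wrist view. The white arch's corner at (412,117) and the red cube at (490,195) are clear of the fingers.

```bash
python3 - <<'E'
from h import *
ci=viewer.camera_info("wrist");c=ray(ci,355,193,80);w=ray(ci,412,117,50);r=ray(ci,458,194,40)
o=readout.get_obs();y=o['tcp_rot'][2];u=np.array([np.sin(y),-np.cos(y)])
print('col',c,'tool',o['tool_pos'],'d',c-o['tool_pos'][:2],'white along/perp',(w-c)@u,np.cross(u,w-c),'red',(r-c)@u,np.cross(u,r-c))
E
```

```text
col [425.49353344 -95.04767267] tool [ 407.63225839 -120.73016195  246.49979036] d [17.86127505 25.68248928] white along/perp 47.470662742644315 55.061746832371895 red 97.22182317465915 -13.538612144384835<stdin>:4: DeprecationWarning: Arrays of 2-dimensional vectors are deprecated. Use arrays of 3-dimensional vectors instead. (deprecated in NumPy 2.0)
```

```bash
python3 - <<'E'
from h import *
import cv2
from scipy.optimize import minimize
ims={n:cv2.cvtColor(cv2.imread(f"pics/{n}0.png"),cv2.COLOR_BGR2HSV).astype(float) for n in("scene","side")}
W=viewer.capture("wrist")
def hull(ci,c):
    t=np.linspace(0,2*np.pi,40)
    return cv2.convexHull(np.array([proj(ci,[c[0]+20*np.cos(a),c[1]+20*np.sin(a),z]) for a in t for z in(0,80)],np.float32)).reshape(-1,2)
def cen(bgr,ci,c):   # dark-brown mask vs model hull
    m=np.zeros(bgr.shape[:2],np.uint8);h=hull(ci,c);cv2.fillConvexPoly(m,h.round().astype(int),255)
    print(h.min(0).round(1),h.max(0).round(1))
for n in("scene","side","wrist"):
    ci=viewer.camera_info(n)
    for c in((425.5,-95),(430,-97),(435,-100)): print(n,c,end=' ');cen(np.zeros((400,640,3)),ci,c)
r=lambda f,x,y,w,h:cv2.resize(cv2.imread(f)[y:y+h,x:x+w],None,fx=10,fy=10,interpolation=0)
cv2.imwrite("pics/z.png",np.hstack([r("pics/scene0.png",275,150,35,45),r("pics/side0.png",273,218,35,45)]))
E
```

```text
scene (425.5, -95) [286.  156.5] [301.6 187. ]
scene (430, -97) [284.9 157.4] [300.6 188.1]
scene (435, -100) [283.4 158.5] [299.1 189.1]
side (425.5, -95) [278. 223.] [297.5 257.8]
side (430, -97) [280.  223.2] [299.5 258. ]
side (435, -100) [282.4 223.6] [301.7 258.4]
wrist (425.5, -95) [326.3 149.1] [381.  217.3]
wrist (430, -97) [327.6 153.9] [382.2 222.9]
wrist (435, -100) [328.3 159.7] [382.8 229.5]
```

View pics/z.png

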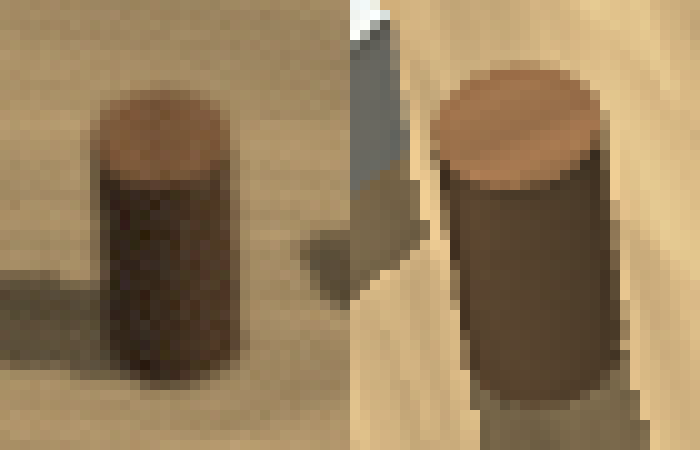

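Scene and side silhouettes give about (432.5,-99) and the wrist outline (328–382, 157–224) gives about (431.5,-98). I use (432,-98.5).

```bash
python3 -m creep '0.0125 0.011 0 0 0 0 80;0.012 0.011 0 0 0 0 80;0 0 -0.025 0 0 0 80;0 0 -0.03 0 0 0 80;0 0 -0.03 0 0 0 80;0 0 -0.02 0 0 0 80;0 0 -0.015 0 0 0 80;0 0 -0.01 0 0 0 80' && python3 -m creep '0 0 -0.005 0 0 0 80;0 0 0 0 0 0 80;0 0 0 0 0 0 80;0 0 0 0 0 0 0;0 0 0 0 0 0 0;0 0 0 0 0 0 0;0 0 0 0 0 0 0;0 0 0 0 0 0 0' && python3 -m creep '0 0 0 0 0 0 0;0 0 0 0 0 0 0;0 0 0 0 0 0 0'
```

```text
time: 8.53
tool_pos: [431.2, -98.3, 114.2]
tcp_rot: [-3.141, -0.003, 2.464]
contact_force: [-0.3, 0.6, -0.7]
grip_width: 73.2
finger_force: 0.0
time: 9.2
tool_pos: [431.6, -97.9, 111.6]
tcp_rot: [3.141, 0.001, 2.465]
contact_force: [-0.1, -1.0, 0.6]
grip_width: 44.9
finger_force: 0.0
time: 9.45
tool_pos: [431.6, -97.8, 111.4]
tcp_rot: [3.141, 0.0, 2.465]
contact_force: [-0.6, -0.3, 1.8]
grip_width: 39.6
finger_force: 30.0
```

```bash
python3 -m creep '0 0 0.01 0 0 0 0;0 0 0.025 0 0 0 0;0 0 0.035 0 0 0 0;0 0 0.035 0 0 0 0;0 0.02 0.035 0 0 0 0;0.005 0.03 0.018 0 0 0.035 0;0.006 0.03 0 0 0 0.035 0;0.006 0.03 0 0 0 0.035 0' && python3 -m creep '0.006 0.033 0 0 0 0.035 0;0.006 0.033 0 0 0 0.035 0;0.006 0.033 0 0 0 0.035 0;0.006 0.033 0 0 0 0.035 0;0.006 0.033 0 0 0 0.035 0;0.006 0.033 0 0 0 0.035 0;0.006 0.033 0 0 0 0.035 0;0.006 0.033 0 0 0 0.035 0' && python3 -m creep '0.007 0.025 0 0 0 0.035 0;0.007 0.022 0 0 0 0.035 0;0.004 0.01 0 0 0 0.035 0;0 0 0 0 0 0 0;0 0 0 0 0 0 0;0 0 0 0 0 0 0'
python3 - <<'E'
from h import *
import cv2
o=readout.get_obs();print(o['tool_pos'],o['tcp_rot']);print(viewer.camera_info("wrist"))
im=viewer.capture("wrist")[:,:,::-1];s=viewer.capture("scene")[:,:,::-1];d=viewer.capture("side")[:,:,::-1]
z=lambda i,x,y:cv2.resize(i[y:y+90,x:x+107],(321,270),interpolation=2)
cv2.imwrite("pics/w4.png",np.vstack([im[:320],np.hstack([z(s,395,165),z(d,230,80)])[:,:640]]))
E
```

```text
time: 10.12
tool_pos: [448.9, 13.2, 270.8]
tcp_rot: [3.14, 0.003, 2.57]
contact_force: [0.6, 0.6, -1.5]
grip_width: 39.7
finger_force: 30.0
time: 10.78
tool_pos: [496.3, 277.9, 268.9]
tcp_rot: [-3.141, -0.001, 2.852]
contact_force: [1.0, -0.9, -0.4]
grip_width: 39.7
finger_force: 30.0
time: 11.28
tool_pos: [514.2, 332.4, 268.9]
tcp_rot: [-3.141, -0.001, 2.953]
contact_force: [0.1, -0.8, 0.2]
grip_width: 39.6
finger_force: 30.0
[514.19315896 332.36621907 268.88170449] [-3.14070563e+00 -8.25277248e-04  2.95346223e+00]
{'fx': 349.78245884314236, 'fy': 349.78245884314236, 'cx': 315.9553052094994, 'cy': 195.87220647330338, 'origin': array([432.45156951, 348.33717025, 361.54376281]), 'rotation': array([-3.12032058e-01, -5.65955563e-04,  1.38295244e+00])}
```

View pics/w4.png

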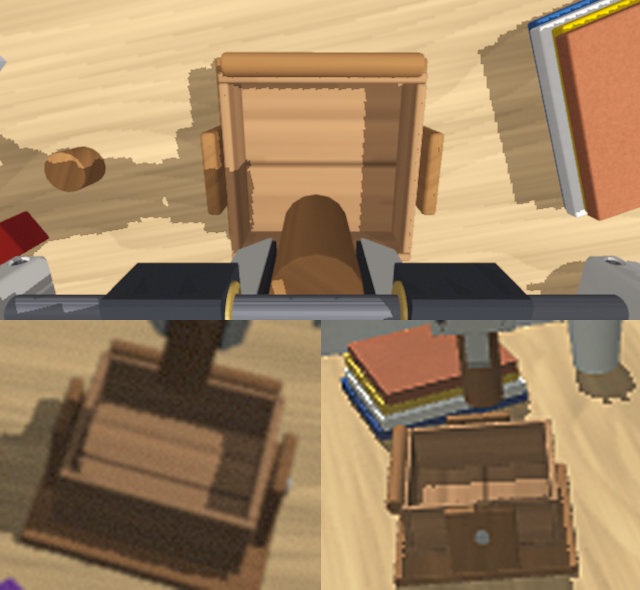

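The column hangs upright above the bin. In the wrist view the rim runs along row 80 (x 219–426), the floor's back edge is at row 88, the middle seam at (247–397,163), and the cheeks at (213,170) and (431,170).

```bash
python3 - <<'E'
from h import *
ci=viewer.camera_info("wrist");o=readout.get_obs();y=o['tcp_rot'][2];print(o['tool_pos'])
a,b=ray(ci,219,80,82),ray(ci,426,80,82);e=(b-a)/np.linalg.norm(b-a);f=np.array([e[1],-e[0]])
print('rim',a,b,np.linalg.norm(b-a),np.degrees(np.arctan2(e[1],e[0])),'centre',(a+b)/2+80*f)
fb=(ray(ci,241,88,30)+ray(ci,400,88,30))/2;print('floorback centre',fb+72*f,'seam',(ray(ci,247,163,30)+ray(ci,397,163,30))/2,'cheeks',(ray(ci,213,170,85)+ray(ci,431,170,85))/2)
E
```

```text
[514.48658248 332.22499499 269.48047637]
rim [417.00525427 276.54787773] [446.42277142 431.11164803] 157.33832783036746 79.22400171090247 centre [510.30326567 338.87217813]
floorback centre [508.70567502 338.37467306] seam [506.48076931 340.55886505] cheeks [499.96314051 340.78323927]
```

```bash
python3 -m creep '-0.005 0.0065 -0.01 0 0 0 0;0 0 -0.03 0 0 0 0;0 0 -0.03 0 0 0 0;0 0 -0.025 0 0 0 0;0 0 -0.012 0 0 0 0;0 0 -0.01 0 0 0 0;0 0 -0.005 0 0 0 0;0 0 0 0 0 0 0' && python3 -m creep '0 0 -0.002 0 0 0 0;0 0 -0.001 0 0 0 0;0 0 0 0 0 0 0;0 0 0 0 0 0 0;0 0 0 0 0 0 0'
```

```text
time: 12.1
tool_pos: [509.1, 339.5, 146.3]
tcp_rot: [-3.141, -0.001, 2.955]
contact_force: [-0.2, -1.1, 0.2]
grip_width: 39.3
finger_force: 30.0
time: 12.52
tool_pos: [509.7, 339.8, 144.8]
tcp_rot: [3.141, 0.001, 2.955]
contact_force: [0.2, 0.2, -1.3]
grip_width: 39.4
finger_force: 30.0
```

```bash
python3 -m creep '0 0 -0.001 0 0 0 0;0 0 -0.001 0 0 0 0;0 0 0 0 0 0 0;0 0 0 0 0 0 0;0 0 0 0 0 0 0' && python3 -m creep '0 0 -0.0005 0 0 0 0;0 0 -0.0005 0 0 0 0;0 0 0 0 0 0 0;0 0 0 0 0 0 0'
```

```text
time: 12.93
tool_pos: [509.5, 339.7, 142.2]
tcp_rot: [3.142, -0.0, 2.955]
contact_force: [0.5, -0.2, -0.6]
grip_width: 39.8
finger_force: 30.0
time: 13.27
tool_pos: [509.6, 339.7, 141.4]
tcp_rot: [3.141, 0.0, 2.955]
contact_force: [-0.2, -0.2, 2.1]
grip_width: 39.2
finger_force: 30.0
```

Contact is starting (2 N up, at the expected height), so I release, rise and check.

```bash
python3 -m creep '0 0 0 0 0 0 65;0 0 0 0 0 0 65;0 0 0 0 0 0 65;0 0 0 0 0 0 65;0 0 0 0 0 0 65;0 0 0.01 0 0 0 65;0 0 0.02 0 0 0 65;0 0 0.03 0 0 0 65' && python3 -m creep '0 0 0.035 0 0 0 65;0 0 0.035 0 0 0 65;-0.03 0 0.01 0 0 0 65;-0.03 0 0 0 0 0 65;-0.02 0 0 0 0 0 65;0 0 0 0 0 0 65;0 0 0 0 0 0 65;0 0 0 0 0 0 65'
python3 - <<'E'
from h import *
import cv2
im=viewer.capture("wrist")[:,:,::-1];s=viewer.capture("scene")[:,:,::-1]
z=lambda i,x,y:cv2.resize(i[y:y+90,x:x+107],(320,270),interpolation=2)
cv2.imwrite("pics/w5.png",np.vstack([im[:320],np.hstack([z(s,395,165),z(s,155,140)])]))
E
```

```text
time: 13.93
tool_pos: [508.4, 339.1, 200.0]
tcp_rot: [-3.138, -0.004, 2.955]
contact_force: [0.1, 0.3, -0.0]
grip_width: 59.3
finger_force: 0.0
time: 14.6
tool_pos: [430.1, 339.8, 281.9]
tcp_rot: [3.141, 0.001, 2.955]
contact_force: [0.3, 0.6, 0.4]
grip_width: 59.6
finger_force: 0.0
```

View pics/w5.png

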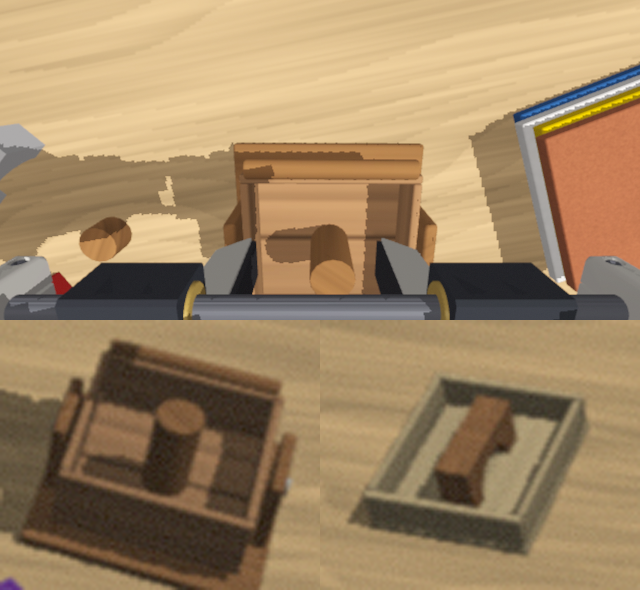

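The column stands upright near the middle of the level bin (scene crop, around (175,450)). The arch stands on its legs in the tray (around (475,450)), and the gripper is clear of everything.

```bash
python3 -c "
from plant import order
print(order.close_job())"
```

```text
the job is handed in; nothing more can be done
None
```

I handed the job in at about 15 s: the last picture shows the tall column standing in the level tilting bin and the larger plain arch on its legs in the tray, though the hand-in returned no verdict.

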